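Cradle and chock a print-roll tube

ROBOT

A 6-joint arm with a two-finger parallel gripper is mounted at the origin on the work surface. World frame = base frame: x ahead of the robot, y to its left, z up, the work surface at z = 0. Lengths are in m, angles in rad, forces in N, time in s.
With the tool pointing down it reaches from about 0.25 to 0.775 m from the base axis. Payload 4 kg.
Tool frame: the origin (TCP) lies at the very end of the fingers, on their centre line; the grasp point (between the pads) lies 19 mm behind it; z points along the fingers, x is the direction in which the jaws open and shut, and the axes are right-handed (so a half turn about z gives the same grasp; the last joint's range is limited). The gripper opens to 85 mm and grips with 20 to 120 N. Pads are 22 mm wide; open, the fingers measure 114 mm over their backs; the gripper's body (76 mm by 85 mm) begins 54 mm behind the grasp point. The pads swing forward as they close: fully open they stand 13 mm farther back than shut.
Start: joints at [1.193, 0.087, 1.371, -0, 1.684, -0.103], TCP at [0.149, 0.529, 0.196] pointing down, gripper open.
Joint ranges: [-3.1, 3.1], [-0.76, 2.03], [0.27, 2.55], [-1.08, 4.22], [0.17, 2.65], [-2.57, 2.57]. Speed limits (rad/s): [2.79, 2.79, 3.14, 3.14, 3.14, 3.14].

INTERFACE

Orientations are given as a unit quaternion [x, y, z, w].
In Python, from bench import env gives the robot as it stands.
- The arm moves only by the tool carry_out, never from a script. Its argument "plan" is a list of rows, each an object with "xyz": the shift along the world's x, y, z in mm, a list of three; "twist": the turn, a rotation vector about the world's x, y, z in degrees, a list of three; "hand": the opening, from -1 (shut) to 1 (fully open), so that 0 is half open. In form: [{"xyz": [x, y, z], "twist": [ax, ay, az], "hand": hand}, ...]. A call has 1 to 5 rows; each row is the pose to reach, as a shift and turn from the pose commanded when the call began; what a row does not reach only later rows make up. A row lasts 1/8 s, in which the tool goes at most 62.5 mm and 10.7 degrees, less where a joint would pass 70% of its speed; a pose out of reach is approached as far as the arm can. A call with a gripper value outside its range is refused whole. The fingers move at their own pace and stop on an object; "newtons" is the grip in N (left out, the last holds). Time passes only in rows, so rows that repeat a pose let the fingers close. It gives the time, the measured TCP pose, the force and the opening at its end, in the units of the state.
- env.read_state(): the state, without advancing time (a new reading comes with each control period).
- env.grab_frame(name): name is "side" or "top" or "wrist"; returns the picture (384x512x3 uint8, red, green, blue); there is no depth.
- env.camera_model(name): a dict with "mtx" (3x3 intrinsics, pixels), "k1" (the pictures are not rectified: a ray, as slopes to the right and down, at radius r is drawn at 1 + k1 r^2 times it, then the intrinsics apply), "pose" (4x4, takes a point from camera to world coordinates); the wrist camera has in their place "tool_from_camera" (4x4, takes a point from camera to tool coordinates, whose origin is the TCP and whose axes are the tool frame's). Camera axes: x right, y down, z forward; pixel columns grow to the right and rows downward; lengths in m; the calibration is good to about 2 mm. A picture is of the moment at which its call begins: read the wrist's pose just before it. camera_model takes no time and is no camera call.
- env.sign_off(): hands the job in, once; it reports no verdict.
Trained networks look in the newest picture that a camera, given by its name, has taken for a name from the list of things; names that differ only in an ending like _2 or _b are one class to them, and where a whole thing is asked for, a point or a joint stands for the part that bears it (a point fixed in the world has none). Each returns a list of dicts, best first, with "conf" (0 to 1); they miss things now and then, are a little off and sometimes report something else, mostly with a low value. They report only what shows in the picture. A call takes as long as a camera call. They do not tell look-alikes from the thing itself.
- env.recognise(thing, camera): "centre" ([x, y, z] in m, in the coordinates of the camera as it stood for that picture, good to about 4 mm: the middle of the surface that is visible of it).
- env.cut_out(thing, camera): "pixels" (384x512 bool, what is visible of it).
- env.landmark_of(thing, camera): "centre" ([x, y, z] in m, in the coordinates of the camera as it stood for that picture, good to about 4 mm: a listed point, or the origin of a listed thing).
The state is a dict: "time": time; "joint_pos": joint angles; "qvel": joint speeds; "tau": joint torques, N m; "position": TCP position; "ee_rot": TCP orientation; "wrist_force": force on the tool from outside, world axes, zero at the start; "torque": the same for the moment, N m; "grip_width": finger opening in m.
Only numpy, scipy, OpenCV 4.12 (cv2) and the standard library are available. Lean on these libraries where they do the work, as an engineer would, in place of code of your own. Each camera call takes 0.05 s, during which the arm holds its last target.

TASK

Lay the long cardboard tube centred across the two V-cradles of the wooden stand, so that it rests down in both. Then set the wooden chock flat on the stand's board, midway between the cradles on their low side and close up against the tube with a sloping side towards it, so that the tube cannot roll out. Leave the short tube where it lies.

Things in the scene. Friction and masses are not known exactly. Their poses are not given: they have to be found in the camera images.
- tube_center (a point): The long cardboard tube with dark ends, 280 mm long, 44 mm in diameter, about 0.2 kg, lying loose on the table (it can roll). The point is its centre, 22 mm above the table; its own x axis runs along the tube. Grip it across its diameter, at its middle.
- short_tube_center (a point): The bystander: a tube of the same kind and diameter (44 mm) but only 160 mm long, too short to span the cradles. The point is its centre; its x axis runs along it. It lies loose on the other side of the stand and is to be left there.
- chock_center (a point): The chock: plain light wooden block, tapering upwards, 50 mm high; 50 mm long along its y, with flat upright ends (grip by these); along its x 40 mm wide at the foot and 28 mm at the top, with two equal sloping sides (either may face the tube). 0.12 kg. Point: its centre, 25 mm above its underside; z up. The darker, lower block with a round knob is a printing block, not the chock.
- cradle_seat (a point): Fixed stand: 14 mm board, two V-cradles 176 mm apart inside. Point: where the laid tube's centre rests, midway between them, 58 mm above the table, 44 mm above the board's top; y runs along the laid tube, z up. -x is the low side, with 97 mm of board. A chock standing on it and touching the tube has its centre 37 mm to -x of and 19 mm below this point; its foot passes the tube from 43 mm out.
Mind the look-alikes: they are no part of the job. What is shaped like the part that bears chock_center but white is not meant.

How it is judged:
On the way, in this order (a step that is already met when the one before it is completed fails the run):
1. the long tube lies in both cradles, let go (x of tube_center in the frame of cradle_seat between -0.01 and 0.01 m and y of tube_center in the frame of cradle_seat between -0.02 and 0.02 m and z of tube_center in the frame of cradle_seat between -0.006 and 0.006 m and angle between the x axis of tube_center and the y axis of cradle_seat, either way round below 0.12 rad and contact force between the fingers and tube below 0.1 N), for 0.2 s.
2. the chock stands on the board on the low side, close to the tube, let go (x of tube_center in the frame of cradle_seat between -0.01 and 0.01 m and y of tube_center in the frame of cradle_seat between -0.02 and 0.02 m and z of tube_center in the frame of cradle_seat between -0.006 and 0.006 m and angle between the x axis of tube_center and the y axis of cradle_seat, either way round below 0.12 rad and x of chock_center in the frame of cradle_seat between -0.056 and -0.03 m and y of chock_center in the frame of cradle_seat between -0.03 and 0.03 m and z of chock_center in the frame of cradle_seat between -0.025 and -0.014 m and angle between the y axis of chock_center and the y axis of cradle_seat, either way round below 0.21 rad and angle between chock_center's own z axis and vertical below 0.1 rad and contact force between the fingers and chock below 0.1 N), for 0.2 s.
At the end, for the whole second after the job is handed in: Long tube at rest in both cradles, centre within 10 mm across, 20 mm along, 6 mm in height of the seat point. Chock flat on the board, low side, centre 30 to 56 mm from the seat point (37 touches), within 30 mm of the middle, square within 12 degrees, at rest. Short tube within 30 mm of its start (x of tube_center in the frame of cradle_seat between -0.01 and 0.01 m and y of tube_center in the frame of cradle_seat between -0.02 and 0.02 m and z of tube_center in the frame of cradle_seat between -0.006 and 0.006 m and angle between the x axis of tube_center and the y axis of cradle_seat, either way round below 0.12 rad and x of chock_center in the frame of cradle_seat between -0.056 and -0.03 m and y of chock_center in the frame of cradle_seat between -0.03 and 0.03 m and z of chock_center in the frame of cradle_seat between -0.025 and -0.014 m and angle between the y axis of chock_center and the y axis of cradle_seat, either way round below 0.21 rad and angle between chock_center's own z axis and vertical below 0.1 rad and linear speed of each of tube, chock below 0.02 m/s and distance of short_tube_center from where it was at the start of the episode below 0.03 m).
It fails at once if the short tube is disturbed (moved by 30 mm or more) (distance of short_tube_center from where it was at the start of the episode above 0.03 m).
It also fails if it takes over 64 s, if anything falls off the work surface, if the arm or the gripper's body presses on something with over 40 N, if the wrist force passes 120 N, or if a joint passes its speed limit or range.

## Working session

There is one attempt and no reset: what is moved stays moved. The work goes in short steps, Python scripts to look and compute and a tool call to move; the robot and the scene stay as the last step left them, time stands still between calls to the robot, and variables do not carry over. Pictures are saved under pics/ and viewed, and the job is handed in when it is done.

Besides the shell and the picture viewer there is one more tool, called after ">>>" by a JSON object that holds its "api" and its "payload". carry_out: Moves the arm, as the interface text tells. Its arguments: {"type":"object","properties":{"plan":{"type":"array","items":{"type":"object","properties":{"xyz":{"type":"array","items":{"type":"number"}},"twist":{"type":"array","items":{"type":"number"}},"hand":{"type":"number"}}}},"newtons":{"type":"number"}},"required":["plan"]}

```bash
mkdir -p pics; ls; cat > h.py <<'E'
import numpy as np, cv2
from bench import env
from scipy.spatial.transform import Rotation as R
def save(n,f):
    im=env.grab_frame(n); cv2.imwrite('pics/'+f,im[:,:,::-1]); return im
def pose(n):
    m=env.camera_model(n)
    if 'pose' in m: return m,np.array(m['pose'])
    s=env.read_state(); T=np.eye(4); T[:3,:3]=R.from_quat(s['ee_rot']).as_matrix(); T[:3,3]=s['position']
    return m,T@np.array(m['tool_from_camera'])
def w(n,c,T=None):
    if T is None: T=pose(n)[1]
    return T[:3,:3]@np.array(c)+T[:3,3]
def px2w(n,uv,z,T=None):
    m,P=pose(n)
    if T is not None: P=T
    uv=np.array(uv,float).reshape(-1,1,2)
    p=cv2.undistortPoints(uv,np.array(m['mtx'],float),np.array([m['k1'],0,0,0,0.]))[:,0]
    # note exact
    d=np.c_[p,np.ones(len(p))]@P[:3,:3].T
    t=(z-P[2,3])/d[:,2]
    return P[:3,3]+d*t[:,None]
def w2px(n,X):
    m,P=pose(n)
    q=(np.atleast_2d(X)-P[:3,3])@P[:3,:3]
    return cv2.projectPoints(q.reshape(-1,1,3),np.zeros(3),np.zeros(3),np.array(m['mtx'],float),np.array([m['k1'],0,0,0,0.]))[0][:,0]
E
python3 - <<'E'
from h import *
np.set_printoptions(precision=4,suppress=True)
print(env.read_state()['time'])
for c in ['top','side']:
    save(c,c+'0.png'); print(c,pose(c)[1][:3,3])
    for t in ['tube_center','short_tube_center','chock_center','cradle_seat']:
        print(t,[(w(c,d['centre']).round(4),round(d['conf'],2)) for d in env.landmark_of(t,c)])
E
```

```text
pics
0.0
top [0.3052 0.017  1.0506]
tube_center [(array([0.5213, 0.2943, 0.0227]), 0.8), (array([0.442 , 0.0957, 0.0242]), 0.35)]
short_tube_center [(array([ 0.4764, -0.3078,  0.0243]), 0.98)]
chock_center [(array([0.443 , 0.0954, 0.0263]), 0.69), (array([0.3545, 0.2045, 0.0264]), 0.56)]
cradle_seat [(array([0.66  , 0.0426, 0.0614]), 0.98)]
side [0.4496 0.7361 0.7143]
tube_center [(array([0.5227, 0.2964, 0.026 ]), 0.84)]
short_tube_center [(array([ 0.472 , -0.3063,  0.0256]), 0.93)]
chock_center [(array([0.4448, 0.0955, 0.0294]), 0.82), (array([0.3565, 0.2058, 0.0201]), 0.6)]
cradle_seat [(array([0.658 , 0.0418, 0.0582]), 0.8)]
```

View pics/top0.png

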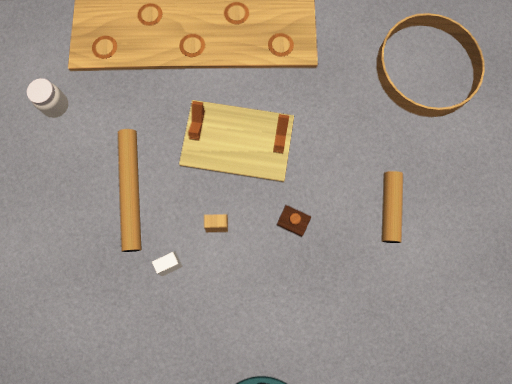

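View pics/side0.png

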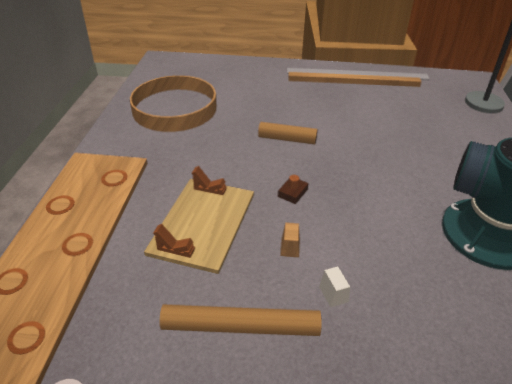

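The top view shows the long tube running (127,130) to (131,250), the plain chock at (216,222), the white look-alike at (165,262), the stand at (237,140) with its low side towards the robot, and the short tube at (393,207). Next I'll measure the axes.

```bash
python3 - <<'E'
from h import *
np.set_printoptions(precision=4,suppress=True)
im=save('top','top1.png')
big=cv2.resize(im[90:270,90:310],None,fx=3.5,fy=3.3,interpolation=cv2.INTER_CUBIC); cv2.imwrite('pics/crop1.png',big[:,:,::-1])
for t,z in [('tube_center',.03),('chock_center',.05)]:
    for d in env.cut_out(t,'top'):
        m=d['pixels'].astype(np.uint8); r=cv2.minAreaRect(np.argwhere(m)[:,::-1].astype(np.float32))
        b=px2w('top',cv2.boxPoints(r),z); print(t,d['conf'],m.sum(),r); print(b)
# board by color
hsv=cv2.cvtColor(im,cv2.COLOR_RGB2HSV); print(hsv[165,230],hsv[220,210],hsv[190,130])
# cradle mark: dark red
sub=np.zeros(im.shape[:2],np.uint8); sub[85:190,175:300]=1
mk=((hsv[...,1]>60)&(sub>0)).astype(np.uint8)
r=cv2.minAreaRect(np.argwhere(mk)[:,::-1].astype(np.float32)); print('board',r); print(px2w('top',cv2.boxPoints(r),.014))
s=env.read_state(); print(s['position'],R.from_quat(s['ee_rot']).as_matrix(),s['grip_width'],s['time'])
E
```

```text
tube_center 0.77 2430 ((128.32553100585938, 190.0744171142578), (122.590087890625, 20.5352840423584), 87.45519256591797)
[[0.6634 0.3332 0.03  ]
 [0.6649 0.2845 0.03  ]
 [0.3786 0.2605 0.03  ]
 [0.3768 0.3066 0.03  ]]
chock_center 0.94 428 ((167.00863647460938, 263.35345458984375), (17.201147079467773, 25.99867820739746), 66.80140686035156)
[[0.356  0.2324 0.05  ]
 [0.3779 0.1806 0.05  ]
 [0.3437 0.1653 0.05  ]
 [0.322  0.2167 0.05  ]]
chock_center 0.73 346 ((216.0, 223.0), (16.0, 22.0), 90.0)
[[0.4552 0.1171 0.05  ]
 [0.4547 0.0686 0.05  ]
 [0.4193 0.0686 0.05  ]
 [0.4197 0.1168 0.05  ]]
[ 23 113 217] [ 18 130 221] [ 18 151 199]
board ((236.29934692382812, 139.98428344726562), (106.73616790771484, 67.61707305908203), 8.880659103393555)
[[ 0.5788  0.1844  0.014 ]
 [ 0.7455  0.1635  0.014 ]
 [ 0.7012 -0.0903  0.014 ]
 [ 0.5371 -0.0612  0.014 ]]
[0.1493 0.5294 0.1963] [[ 0.2713  0.9625  0.0001]
 [ 0.9625 -0.2713  0.0002]
 [ 0.0002  0.     -1.    ]] 0.08557658406560346 0.65
```

View pics/crop1.png

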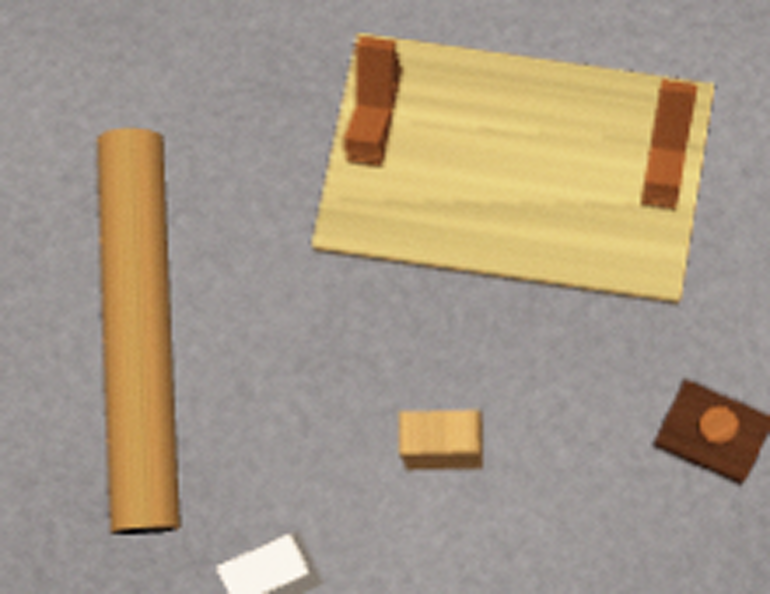

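>>> {"api": "carry_out", "payload": {"plan": [{"xyz": [62, -39, 0], "twist": [0, 0, 5], "hand": 1}, {"xyz": [124, -78, 0], "twist": [0, 0, 10], "hand": 1}, {"xyz": [180, -115, 0], "twist": [0, 0, 15], "hand": 1}, {"xyz": [230, -150, 0], "twist": [0, 0, 20.7], "hand": 1}, {"xyz": [280, -180, 0], "twist": [0, 0, 20.7], "hand": 1}], "newtons": 40}}

```text
time: 1.27
position: [0.4134, 0.359, 0.1966]
ee_rot: [0.676, 0.737, 0.001, -0.0]
wrist_force: [0.8, 0.6, 0.4]
grip_width: 0.0854
```

>>> {"api": "carry_out", "payload": {"plan": [{"xyz": [50, -30, 0], "twist": [0, 0, 0], "hand": 1}, {"xyz": [92, -53, 0], "twist": [0, 0, 0], "hand": 1}, {"xyz": [92, -53, 0], "twist": [0, 0, 0], "hand": 1}]}}

```text
time: 1.65
position: [0.5064, 0.3049, 0.1953]
ee_rot: [0.678, 0.735, -0.001, 0.0]
wrist_force: [-0.8, 0.7, -0.0]
grip_width: 0.0854
```

```bash
python3 - <<'E'
from h import *
np.set_printoptions(precision=4,suppress=True)
s=env.read_state(); print(s['position'],R.from_quat(s['ee_rot']).as_euler('zyx',degrees=True),s['time'])
T=pose('wrist')[1]; im=save('wrist','w1.png')
for d in env.landmark_of('tube_center','wrist'): print(d['conf'],w('wrist',d['centre'],T))
for d in env.cut_out('tube_center','wrist'):
    m=d['pixels'].astype(np.uint8); r=cv2.minAreaRect(np.argwhere(m)[:,::-1].astype(np.float32)); print(r, px2w('wrist',cv2.boxPoints(r),.022,T))
E
```

```text
[0.5064 0.3049 0.1953] [-94.6639  -0.029  179.9479] 1.65
0.85 [0.5153 0.3038 0.02  ]
((251.5, 165.5), (239.0, 41.0), 90.0) [[0.3781 0.2657 0.022 ]
 [0.3746 0.3088 0.022 ]
 [0.6696 0.3372 0.022 ]
 [0.6743 0.2812 0.022 ]]
```

View pics/w1.png

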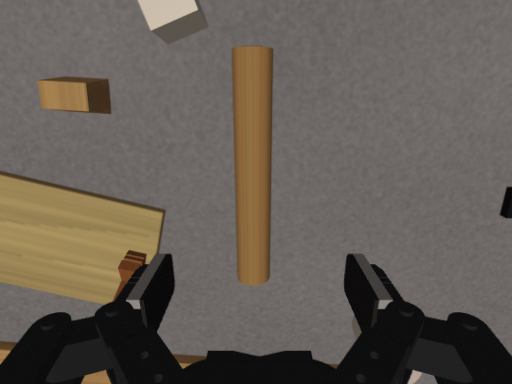

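The wrist view shows the tube vertical at column 253, with the jaws centred on about column 259. The jaws are square to it, and the tube lies about 8 mm off to -y.

>>> {"api": "carry_out", "payload": {"plan": [{"xyz": [14, -8, -50], "twist": [0, 0, 0], "hand": 1}, {"xyz": [14, -8, -100], "twist": [0, 0, 0], "hand": 1}, {"xyz": [14, -8, -145], "twist": [0, 0, 0], "hand": 1}, {"xyz": [14, -8, -175], "twist": [0, 0, 0], "hand": 1}, {"xyz": [14, -8, -189], "twist": [0, 0, 0], "hand": 1}]}}

```text
time: 2.42
position: [0.5155, 0.2999, 0.0053]
ee_rot: [0.675, 0.738, -0.001, -0.001]
wrist_force: [-1.2, -0.5, 0.3]
grip_width: 0.0855
```

>>> {"api": "carry_out", "payload": {"plan": [{"xyz": [0, 0, 0], "twist": [0, 0, 0], "hand": 0}, {"xyz": [0, 0, 0], "twist": [0, 0, 0], "hand": -0.3}, {"xyz": [0, 0, 0], "twist": [0, 0, 0], "hand": -0.3}, {"xyz": [0, 0, 0], "twist": [0, 0, 0], "hand": -0.3}]}}

```text
time: 2.92
position: [0.5187, 0.2995, 0.0084]
ee_rot: [0.676, 0.737, 0.001, 0.0]
wrist_force: [0.2, -0.7, 0.4]
grip_width: 0.0298
```

```bash
python3 - <<'E'
from h import *
im=save('side','s2.png'); save('wrist','w2.png')
c=cv2.resize(im[200:384,120:360],None,fx=3,fy=3); cv2.imwrite('pics/s2c.png',c[:,:,::-1])
print(env.read_state()['position'],env.read_state()['grip_width'])
E
```

```text
[0.51832027 0.29927152 0.00784752] 0.029876658939778183
```

View pics/s2c.png

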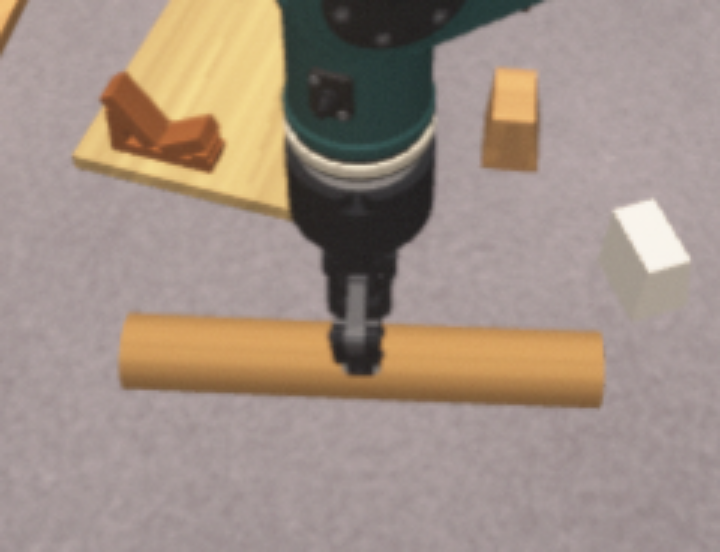

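View pics/w2.png

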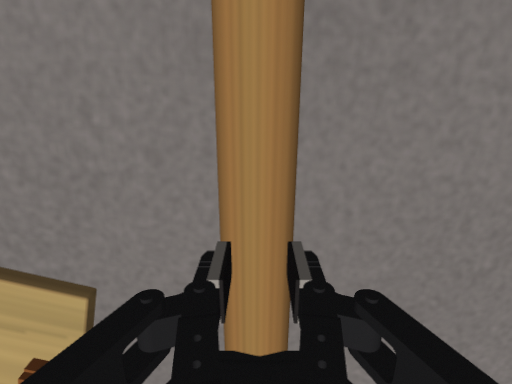

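```bash
python3 - <<'E'
from h import *
P=env.read_state()['position']
for y in (.284,.299,.314,.321,.34):
  for z in (0,.008,.02,.044,.06): print(y,z,((w2px('side',[P[0],y,z])-[120,200])*3).round(0), w2px('wrist',[P[0],y,z]).round(0))
for d in env.landmark_of('tube_center','side')+env.landmark_of('tube_center','wrist'): print(d)
for d in env.landmark_of('tube_center','side'): print(w('side',d['centre']))
print(env.read_state()['wrist_force'],env.read_state()['time'])
E
```

```text
0.284 0 [[365. 361.]] [[235. 223.]]
0.284 0.008 [[365. 353.]] [[234. 228.]]
0.284 0.02 [[365. 342.]] [[232. 237.]]
0.284 0.044 [[364. 319.]] [[228. 257.]]
0.284 0.06 [[364. 303.]] [[225. 275.]]
0.299 0 [[362. 382.]] [[257. 225.]]
0.299 0.008 [[361. 375.]] [[257. 230.]]
0.299 0.02 [[361. 364.]] [[257. 239.]]
0.299 0.044 [[361. 341.]] [[256. 259.]]
0.299 0.06 [[360. 325.]] [[256. 277.]]
0.314 0 [[358. 404.]] [[279. 227.]]
0.314 0.008 [[358. 397.]] [[280. 232.]]
0.314 0.02 [[358. 386.]] [[281. 241.]]
0.314 0.044 [[357. 363.]] [[285. 262.]]
0.314 0.06 [[357. 347.]] [[287. 279.]]
0.321 0 [[356. 415.]] [[290. 227.]]
0.321 0.008 [[356. 408.]] [[291. 233.]]
0.321 0.02 [[356. 397.]] [[293. 241.]]
0.321 0.044 [[355. 374.]] [[298. 263.]]
0.321 0.06 [[355. 358.]] [[302. 280.]]
0.34 0 [[352. 444.]] [[318. 230.]]
0.34 0.008 [[351. 437.]] [[320. 235.]]
0.34 0.02 [[351. 426.]] [[324. 244.]]
0.34 0.044 [[350. 403.]] [[333. 265.]]
0.34 0.06 [[350. 388.]] [[340. 283.]]
{'centre': [-0.0248, 0.2394, 0.7859], 'conf': 0.69}
{'centre': [0.0011, 0.0236, 0.184], 'conf': 0.85}
[0.52104772 0.29777379 0.02266294]
[-0.48676184  0.35997351 -0.47198886] 3.175
```

>>> {"api": "carry_out", "payload": {"plan": [{"xyz": [0, 0, 0], "twist": [0, 0, 0], "hand": -1}, {"xyz": [0, 0, 0], "twist": [0, 0, 0], "hand": -1}]}}

```text
time: 3.42
position: [0.5191, 0.2997, 0.0089]
ee_rot: [0.676, 0.737, 0.001, 0.001]
wrist_force: [-0.4, -0.3, 5.2]
grip_width: 0.0003
```

```bash
python3 - <<'E'
from h import *
im=save('side','s3.png'); im2=save('wrist','w3.png')
c=cv2.resize(im[280:350,190:290],None,fx=6,fy=6,interpolation=cv2.INTER_CUBIC); d=cv2.resize(im2,(560,420)); cv2.imwrite('pics/s3c.png',c[:,:,::-1])
print(env.read_state()['position'],env.read_state()['grip_width'])
E
```

```text
[0.51908152 0.29971646 0.00892519] 0.00013144651585118573
```

View pics/s3c.png

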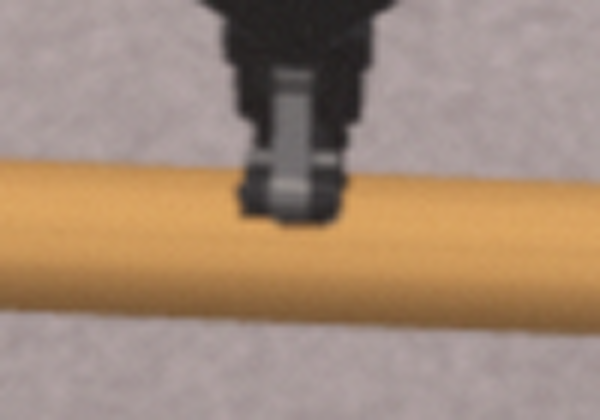

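View pics/w3.png

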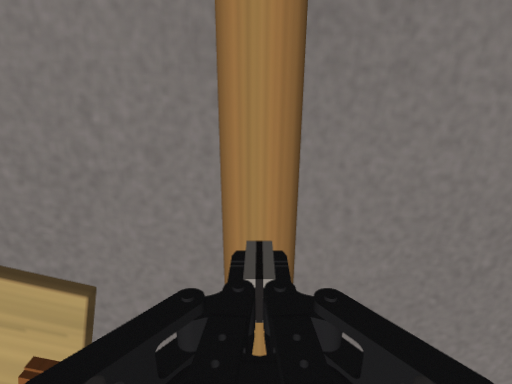

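```bash
python3 - <<'E'
from h import *
np.set_printoptions(precision=4,suppress=True)
m,T=pose('wrist'); print(np.array(m['tool_from_camera']),m['mtx'],m['k1'])
s=env.read_state();print(s['position'],s['joint_pos'],s['wrist_force'])
save('wrist','w4.png')
for t in ['tube_center','chock_center','cradle_seat']:
  for d in env.landmark_of(t,'wrist'): print(t,d['conf'],w('wrist',d['centre'],T))
for d in env.cut_out('tube_center','wrist'):
    mm=d['pixels']
    for r in (20,60,100,140,180):
        c=np.where(mm[r])[0]; print(r,c.min(),c.max(),px2w('wrist',[[c.min(),r],[c.max(),r]],.022,T))
E
```

```text
[[ 1.      0.0007  0.0002  0.0009]
 [-0.0007  0.9468  0.3219 -0.0838]
 [ 0.     -0.3219  0.9468 -0.1761]
 [ 0.      0.      0.      1.    ]] [[300.4813   0.     258.8551]
 [  0.     300.4813 194.8825]
 [  0.       0.       1.    ]] -0.01858834664313267
[0.5191 0.2997 0.0089] [ 0.429   0.2991  1.5035  0.0001  1.3359 -1.2282] [-0.7036 -0.544   5.0989]
tube_center 0.72 [0.5172 0.3054 0.0193]
20 216 306 [[0.404  0.27   0.022 ]
 [0.4003 0.3131 0.022 ]]
60 217 304 [[0.4217 0.2713 0.022 ]
 [0.418  0.3144 0.022 ]]
100 218 303 [[0.4408 0.2726 0.022 ]
 [0.4369 0.3165 0.022 ]]
140 219 300 [[0.4614 0.2741 0.022 ]
 [0.4576 0.3176 0.022 ]]
180 220 298 [[0.4838 0.2756 0.022 ]
 [0.4799 0.3194 0.022 ]]
```

```bash
python3 - <<'E'
from h import *
m,T=pose('wrist'); C=np.array(m['tool_from_camera'])
Tt=T@np.linalg.inv(C)
for d in (0,.01,.02,.03,.036,.045,.06):
    for y in (-.011,0.011): 
        p=[Tt[:3,:3]@np.array([x,y,-d])+Tt[:3,3] for x in (-.007,0,.007)]; print(d,y,w2px('wrist',p).round(0).tolist())
im=cv2.imread('pics/w4.png'); cv2.imwrite('pics/w4c.png',cv2.resize(im[220:384,190:330],None,fx=4,fy=3.6,interpolation=cv2.INTER_CUBIC))
E
```

```text
0 -0.011 [[246.0, 214.0], [257.0, 214.0], [268.0, 214.0]]
0 0.011 [[247.0, 245.0], [257.0, 245.0], [268.0, 245.0]]
0.01 -0.011 [[246.0, 221.0], [257.0, 221.0], [269.0, 221.0]]
0.01 0.011 [[246.0, 253.0], [257.0, 253.0], [268.0, 253.0]]
0.02 -0.011 [[245.0, 228.0], [257.0, 228.0], [269.0, 228.0]]
0.02 0.011 [[245.0, 261.0], [257.0, 261.0], [269.0, 261.0]]
0.03 -0.011 [[244.0, 235.0], [257.0, 236.0], [270.0, 236.0]]
0.03 0.011 [[245.0, 271.0], [257.0, 271.0], [270.0, 271.0]]
0.036 -0.011 [[243.0, 241.0], [257.0, 241.0], [270.0, 241.0]]
0.036 0.011 [[244.0, 277.0], [257.0, 277.0], [270.0, 277.0]]
0.045 -0.011 [[243.0, 249.0], [257.0, 249.0], [271.0, 249.0]]
0.045 0.011 [[243.0, 287.0], [257.0, 287.0], [270.0, 287.0]]
0.06 -0.011 [[241.0, 266.0], [257.0, 266.0], [272.0, 266.0]]
0.06 0.011 [[242.0, 307.0], [257.0, 307.0], [272.0, 307.0]]
```

View pics/w4c.png

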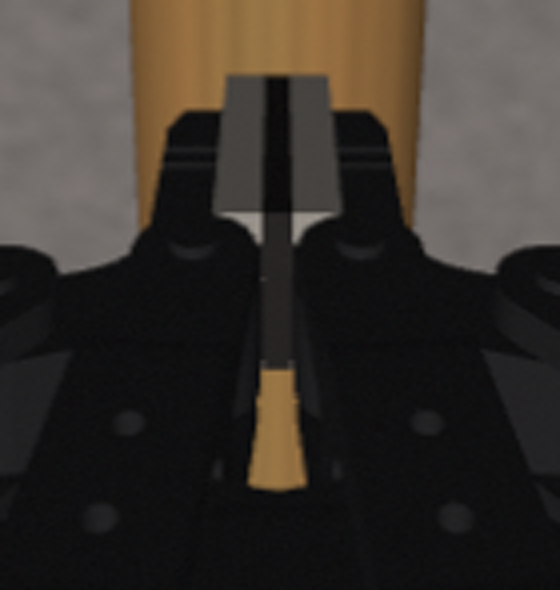

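Both the wrist view (tip edge at row 241) and the side view show the closed fingertips on top of the tube. They are about 36 mm short of the reported TCP, so I'll allow for that: open, then go lower.

>>> {"api": "carry_out", "payload": {"plan": [{"xyz": [0, -3, 15], "twist": [0, 0, 0], "hand": 1}, {"xyz": [0, -3, 15], "twist": [0, 0, 0], "hand": 1}, {"xyz": [0, -3, 15], "twist": [0, 0, 0], "hand": 1}, {"xyz": [0, -3, 15], "twist": [0, 0, 0], "hand": 1}]}}

```text
time: 4.28
position: [0.5175, 0.296, 0.0216]
ee_rot: [0.676, 0.737, -0.0, -0.0]
wrist_force: [-0.3, -0.7, -0.4]
grip_width: 0.072
```

```bash
python3 - <<'E'
from h import *
save('wrist','w5.png'); m,T=pose('wrist')
print(env.read_state()['position'],env.read_state()['grip_width'],env.read_state()['wrist_force'])
for d in env.cut_out('tube_center','wrist'):
    mm=d['pixels']
    for r in (20,100,180):
        c=np.where(mm[r])[0]; print(r,px2w('wrist',[[c.min(),r],[c.max(),r]],.022,T))
E
```

```text
[0.51752229 0.29603086 0.02160789] 0.07897260387517346 [ 0.10200291 -0.24168447  0.13472426]
20 [[0.39954486 0.26960339 0.022     ]
 [0.39577005 0.31251084 0.022     ]]
100 [[0.43925885 0.27231154 0.022     ]
 [0.43539706 0.31631685 0.022     ]]
180 [[0.48557327 0.27602866 0.022     ]
 [0.48175556 0.31961937 0.022     ]]
```

View pics/w5.png

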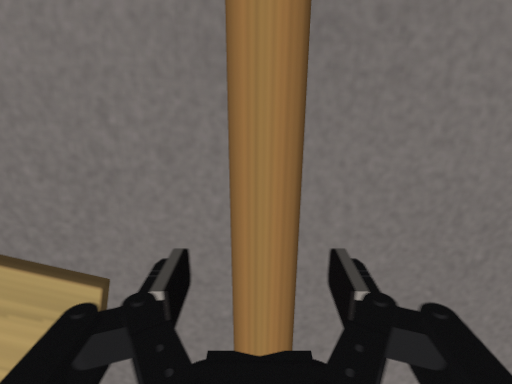

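>>> {"api": "carry_out", "payload": {"plan": [{"xyz": [0, 4, -15], "twist": [0, 0, 0], "hand": 1}, {"xyz": [0, 4, -30], "twist": [0, 0, 0], "hand": 1}, {"xyz": [0, 4, -43], "twist": [0, 0, 0], "hand": 1}, {"xyz": [0, 4, -52], "twist": [0, 0, 0], "hand": 1}, {"xyz": [0, 4, -52], "twist": [0, 0, 0], "hand": 1}]}}

```text
time: 5.0
position: [0.5171, 0.2998, -0.0312]
ee_rot: [0.676, 0.737, -0.001, -0.001]
wrist_force: [0.0, -0.1, 0.1]
grip_width: 0.0852
```

>>> {"api": "carry_out", "payload": {"plan": [{"xyz": [0, 0, 0], "twist": [0, 0, 0], "hand": 0.1}, {"xyz": [0, 0, 0], "twist": [0, 0, 0], "hand": -0.1}, {"xyz": [0, 0, 0], "twist": [0, 0, 0], "hand": -0.2}, {"xyz": [0, 0, 0], "twist": [0, 0, 0], "hand": -0.2}]}}

```text
time: 5.5
position: [0.5187, 0.3004, -0.0287]
ee_rot: [0.676, 0.737, 0.001, 0.0]
wrist_force: [-0.2, -0.9, 2.9]
grip_width: 0.043
```

```bash
python3 - <<'E'
from h import *
im=save('side','s6.png')
c=cv2.resize(im[260:350,150:330],None,fx=4,fy=4,interpolation=cv2.INTER_CUBIC); cv2.imwrite('pics/s6c.png',c[:,:,::-1])
s=env.read_state();print(s['position'],s['grip_width'],s['wrist_force'])
E
```

```text
[ 0.51868606  0.30038227 -0.02872215] 0.04276093474892405 [ 0.19369632 -1.48732027  4.01241373]
```

View pics/s6c.png

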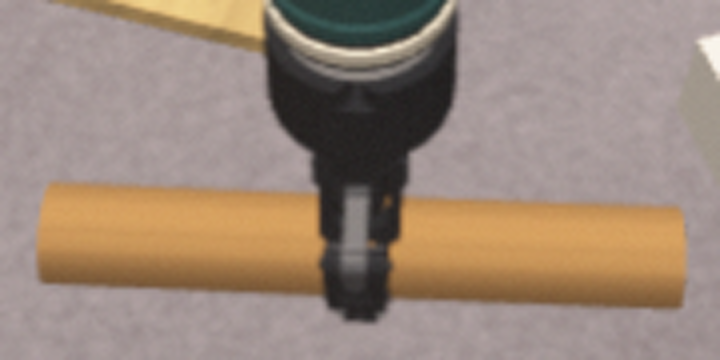

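The width reads 43 mm, so the tube is gripped across its middle. Now lifting.

>>> {"api": "carry_out", "payload": {"plan": [{"xyz": [0, 0, 0], "twist": [0, 0, 0], "hand": -0.5}, {"xyz": [0, 0, 20], "twist": [0, 0, 0], "hand": -0.5}, {"xyz": [0, 0, 60], "twist": [0, 0, 0], "hand": -0.5}, {"xyz": [0, 0, 110], "twist": [0, 0, 0], "hand": -0.5}, {"xyz": [0, 0, 160], "twist": [0, 0, 0], "hand": -0.5}]}}

```text
time: 6.18
position: [0.5167, 0.2999, 0.1295]
ee_rot: [0.676, 0.737, -0.002, -0.001]
wrist_force: [0.6, 0.8, -2.6]
grip_width: 0.0429
```

```bash
python3 - <<'E'
from h import *
np.set_printoptions(precision=4,suppress=True)
s=env.read_state();print(s['position'],s['grip_width'],s['wrist_force'],s['time'])
T=pose('wrist')[1]; im=save('wrist','w7.png')
for n in ('side','top'):
  save(n,n+'7.png')
  print([w(n,d['centre']) for d in env.landmark_of('tube_center',n)],[w(n,d['centre']) for d in env.landmark_of('cradle_seat',n)])
E
```

```text
[0.5167 0.2999 0.1295] 0.04287976654295273 [ 0.5757  0.8298 -2.6267] 6.175
[array([0.5211, 0.3032, 0.1913])] [array([0.6561, 0.0454, 0.0589])]
[array([0.5203, 0.2985, 0.1773])] [array([0.656 , 0.0423, 0.0584])]
```

View pics/side7.png

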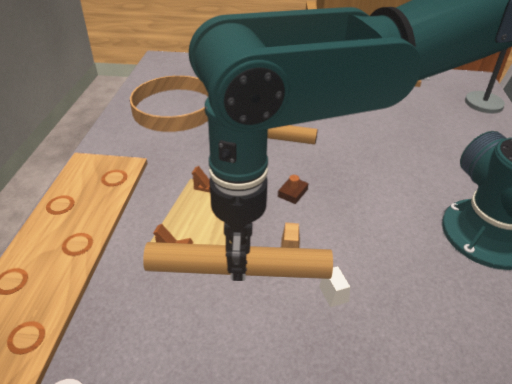

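View pics/w7.png

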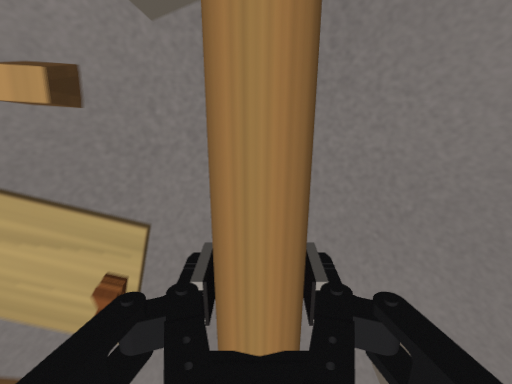

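```bash
python3 - <<'E'
from h import *
np.set_printoptions(precision=4,suppress=True)
b=px2w('top',[(179.7,164.8),(284.3,180.6),(293.7,115.5),(192.3,100.9)],.014); print(b)
a=lambda v:np.degrees(np.arctan2(v[1],v[0]))
for i in range(4): v=b[(i+1)%4]-b[i]; print(np.hypot(*v[:2]),a(v))
E
```

```text
[[ 0.5796  0.1813  0.014 ]
 [ 0.5395 -0.0624  0.014 ]
 [ 0.6995 -0.0889  0.014 ]
 [ 0.7388  0.1549  0.014 ]]
0.2469782878388331 -99.33009897832768
0.16210139952561076 -9.400628770630275
0.24692942168077606 80.8422408921788
0.16135873220750427 170.58129839720684
```

>>> {"api": "carry_out", "payload": {"plan": [{"xyz": [14, -25, 0], "twist": [0, 0, -10.4], "hand": -0.5}, {"xyz": [28, -50, 0], "twist": [0, 0, -20.8], "hand": -0.5}, {"xyz": [42, -76, 0], "twist": [0, 0, -31.2], "hand": -0.5}, {"xyz": [56, -101, 0], "twist": [0, 0, -41.6], "hand": -0.5}, {"xyz": [70, -126, 0], "twist": [0, 0, -52], "hand": -0.5}]}}

```text
time: 7.15
position: [0.5869, 0.1731, 0.1271]
ee_rot: [0.932, 0.363, -0.003, -0.001]
wrist_force: [-0.3, 0.1, -3.1]
grip_width: 0.0428
```

>>> {"api": "carry_out", "payload": {"plan": [{"xyz": [14, -25, 0], "twist": [0, 0, -10.4], "hand": -0.5}, {"xyz": [28, -50, 0], "twist": [0, 0, -20.8], "hand": -0.5}, {"xyz": [42, -76, 0], "twist": [0, 0, -31.2], "hand": -0.5}, {"xyz": [56, -101, 0], "twist": [0, 0, -41.6], "hand": -0.5}, {"xyz": [70, -126, 0], "twist": [0, 0, -52], "hand": -0.5}]}}

```text
time: 7.78
position: [0.6569, 0.0474, 0.1269]
ee_rot: [0.997, -0.082, -0.003, 0.0]
wrist_force: [-0.3, -0.6, -2.0]
grip_width: 0.0425
```

>>> {"api": "carry_out", "payload": {"plan": [{"xyz": [0, 0, 0], "twist": [0, 0, 0], "hand": -0.5}, {"xyz": [0, 0, 0], "twist": [0, 0, 0], "hand": -0.5}]}}

```text
time: 8.02
position: [0.6568, 0.0486, 0.128]
ee_rot: [0.997, -0.078, -0.002, -0.0]
wrist_force: [-0.3, -0.1, -2.2]
grip_width: 0.043
```

```bash
python3 - <<'E'
from h import *
np.set_printoptions(precision=4,suppress=True)
s=env.read_state();q=s['ee_rot'];print(s['position'],2*np.degrees(np.arctan2(q[1],q[0])),s['grip_width'],s['wrist_force'],s['time'])
for n in ('wrist','side','top'):
  T=pose(n)[1]; save(n,n+'8.png')
  print([w(n,d['centre'],T) for d in env.landmark_of('tube_center',n)],[w(n,d['centre'],T) for d in env.landmark_of('cradle_seat',n)])
E
```

```text
[0.6568 0.0486 0.128 ] -8.972938802285187 0.04303405598779576 [-0.292  -0.1066 -2.1745] 8.025
[array([0.6549, 0.0532, 0.1774])] []
[array([0.6557, 0.0507, 0.1837])] [array([0.6572, 0.043 , 0.0577])]
[array([0.659 , 0.0456, 0.1791])] []
```

View pics/side8.png

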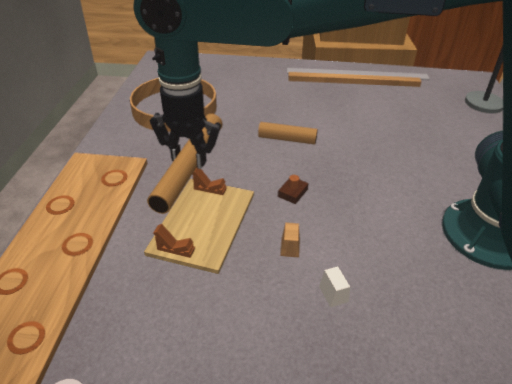

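View pics/wrist8.png

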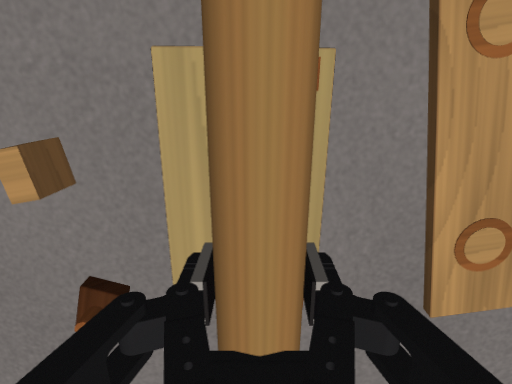

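>>> {"api": "carry_out", "payload": {"plan": [{"xyz": [0, -4, -40], "twist": [0, 0, 0], "hand": -0.5}, {"xyz": [0, -4, -75], "twist": [0, 0, 0], "hand": -0.5}, {"xyz": [0, -4, -95], "twist": [0, 0, 0], "hand": -0.5}, {"xyz": [0, -4, -108], "twist": [0, 0, 0], "hand": -0.5}, {"xyz": [0, -4, -115], "twist": [0, 0, 0], "hand": -0.5}]}}

```text
time: 9.1
position: [0.6584, 0.0443, 0.0154]
ee_rot: [0.997, -0.079, 0.0, -0.0]
wrist_force: [0.4, 0.1, -3.2]
grip_width: 0.0429
```

>>> {"api": "carry_out", "payload": {"plan": [{"xyz": [0, 0, -3], "twist": [0, 0, 0], "hand": -0.5}, {"xyz": [0, 0, -6], "twist": [0, 0, 0], "hand": -0.5}, {"xyz": [0, 0, -6], "twist": [0, 0, 0], "hand": -0.5}]}}

```text
time: 9.48
position: [0.6586, 0.0443, 0.0123]
ee_rot: [0.997, -0.079, 0.001, -0.0]
wrist_force: [-4.9, 0.1, 5.1]
grip_width: 0.0432
```

```bash
python3 - <<'E'
from h import *
np.set_printoptions(precision=4,suppress=True)
s=env.read_state();q=s['ee_rot'];print(s['position'],2*np.degrees(np.arctan2(q[1],q[0])),s['grip_width'],s['wrist_force'],s['torque'],s['time'])
for n in ('side','top'):
  T=pose(n)[1]; im=save(n,n+'9.png')
  print([w(n,d['centre'],T) for d in env.landmark_of('tube_center',n)],[w(n,d['centre'],T) for d in env.landmark_of('cradle_seat',n)])
  if n=='side': cv2.imwrite('pics/s9c.png',cv2.resize(im[130:280,130:280],None,fx=4,fy=4,interpolation=cv2.INTER_CUBIC)[:,:,::-1])
E
```

```text
[0.6586 0.0443 0.0123] -9.038104257748099 0.04323179674101621 [-4.9176  0.0681  5.0905] [-0.0432  0.6293 -0.0369] 9.475
[array([0.6596, 0.044 , 0.0644])] [array([0.657 , 0.0455, 0.0576])]
[array([0.6608, 0.0381, 0.0622])] []
```

View pics/s9c.png

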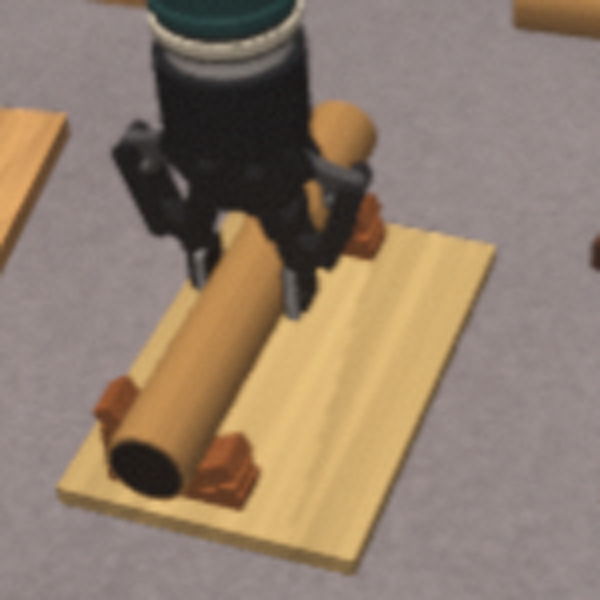

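The side view shows the tube between both cradles. The wrist force is -x and +z, so it is touching the high-side faces. I'll shift it a little to -x and seat it.

>>> {"api": "carry_out", "payload": {"plan": [{"xyz": [-2, 0, -1], "twist": [0, 0, 0], "hand": -0.5}, {"xyz": [-3, 0, -3], "twist": [0, 0, 0], "hand": -0.5}, {"xyz": [-3, 0, -3], "twist": [0, 0, 0], "hand": -0.5}]}}

```text
time: 10.15
position: [0.6555, 0.0444, 0.0079]
ee_rot: [0.997, -0.079, 0.001, -0.0]
wrist_force: [-3.1, 0.1, 5.9]
grip_width: 0.0428
```

>>> {"api": "carry_out", "payload": {"plan": [{"xyz": [-1, 0, -1], "twist": [0, 0, 0], "hand": -0.1}, {"xyz": [-1, 0, -1], "twist": [0, 0, 0], "hand": 0.1}, {"xyz": [-1, 0, -1], "twist": [0, 0, 0], "hand": 0.3}, {"xyz": [-1, 0, -1], "twist": [0, 0, 0], "hand": 0.5}, {"xyz": [-1, 0, -1], "twist": [0, 0, 0], "hand": 0.5}]}}

```text
time: 10.78
position: [0.6538, 0.0441, 0.0049]
ee_rot: [0.997, -0.079, -0.0, 0.0]
wrist_force: [0.3, -0.1, -0.1]
grip_width: 0.0641
```

>>> {"api": "carry_out", "payload": {"plan": [{"xyz": [0, 0, 20], "twist": [0, 0, 0], "hand": 0.5}, {"xyz": [0, 0, 60], "twist": [0, 0, 0], "hand": 0.5}, {"xyz": [0, 0, 110], "twist": [0, 0, 0], "hand": 0.7}, {"xyz": [-10, 0, 150], "twist": [0, 0, 0], "hand": 1}]}}

```text
time: 11.28
position: [0.645, 0.0441, 0.1595]
ee_rot: [0.997, -0.079, 0.002, -0.0]
wrist_force: [-0.0, -0.5, 0.2]
grip_width: 0.0849
```

```bash
python3 - <<'E'
from h import *
np.set_printoptions(precision=4,suppress=True)
s=env.read_state();q=s['ee_rot'];print(s['position'],2*np.degrees(np.arctan2(q[1],q[0])),s['grip_width'],s['wrist_force'],s['time'])
for n in ('side','top','wrist'):
  T=pose(n)[1]; im=save(n,n+'10.png')
  for t in ('tube_center','cradle_seat','chock_center'): print(n,t,[w(n,d['centre'],T) for d in env.landmark_of(t,n)])
  if n=='side': cv2.imwrite('pics/s10c.png',cv2.resize(im[130:280,130:310],None,fx=4,fy=4,interpolation=cv2.INTER_CUBIC)[:,:,::-1])
E
```

```text
[0.645  0.0441 0.1595] -9.049122167705068 0.0848727234242752 [-0.0045 -0.5258  0.242 ] 11.275
side tube_center [array([0.654 , 0.0462, 0.0606])]
side cradle_seat [array([0.6562, 0.0428, 0.0574])]
side chock_center [array([0.3572, 0.2026, 0.0252]), array([0.4431, 0.0948, 0.0271])]
top tube_center []
top cradle_seat [array([0.656 , 0.0464, 0.0625])]
top chock_center [array([0.3551, 0.2059, 0.0289])]
wrist tube_center [array([0.6517, 0.0458, 0.0578])]
wrist cradle_seat []
wrist chock_center [array([0.4416, 0.0989, 0.022 ])]
```

View pics/s10c.png

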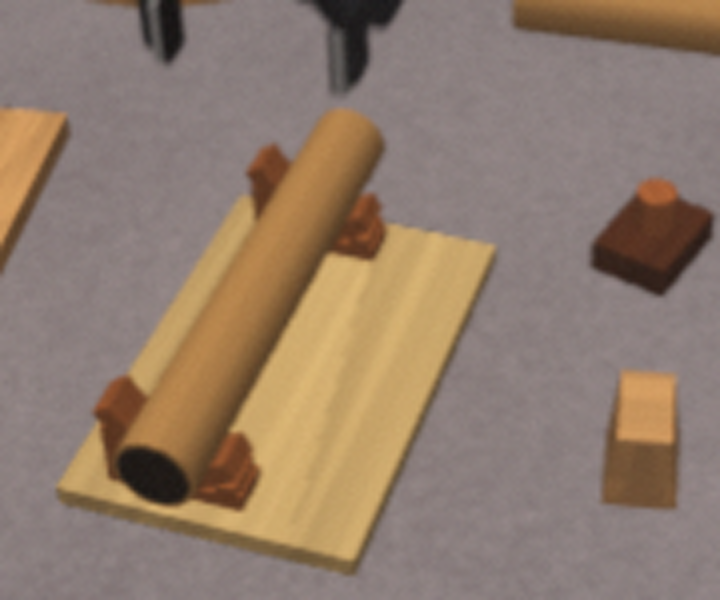

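View pics/wrist10.png

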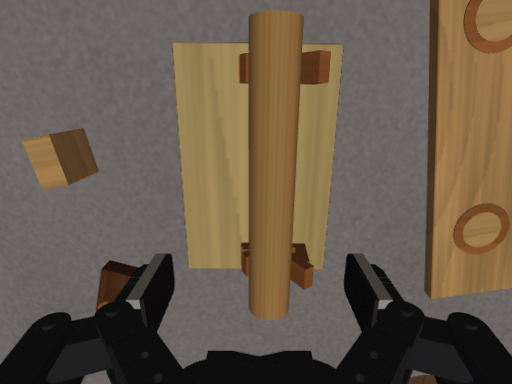

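The tube lies in both cradles, let go: wrist view axis at about column 270, ends at rows 12 and 316, the near overhang slightly longer. Next, move above the chock.

>>> {"api": "carry_out", "payload": {"plan": [{"xyz": [-25, 6, 0], "twist": [0, 0, -10.1], "hand": 1}, {"xyz": [-50, 13, 0], "twist": [0, 0, -20.2], "hand": 1}, {"xyz": [-75, 19, 0], "twist": [0, 0, -30.3], "hand": 1}, {"xyz": [-100, 26, 0], "twist": [0, 0, -40.4], "hand": 1}, {"xyz": [-125, 32, 0], "twist": [0, 0, -50.5], "hand": 1}]}}

```text
time: 12.5
position: [0.518, 0.0764, 0.1549]
ee_rot: [0.867, -0.499, -0.0, 0.0]
wrist_force: [-0.6, -0.3, 0.4]
grip_width: 0.0852
```

>>> {"api": "carry_out", "payload": {"plan": [{"xyz": [-25, 6, 0], "twist": [0, 0, -10.1], "hand": 1}, {"xyz": [-50, 13, -10], "twist": [0, 0, -20.2], "hand": 1}, {"xyz": [-77, 19, -30], "twist": [0, 0, -30.5], "hand": 1}, {"xyz": [-77, 19, -30], "twist": [0, 0, -30.5], "hand": 1}, {"xyz": [-77, 19, -30], "twist": [0, 0, -30.5], "hand": 1}]}}

```text
time: 13.12
position: [0.443, 0.0951, 0.126]
ee_rot: [0.707, -0.707, 0.001, -0.001]
wrist_force: [0.6, -0.1, -0.1]
grip_width: 0.0853
```

```bash
python3 - <<'E'
from h import *
np.set_printoptions(precision=4,suppress=True)
n='wrist'
s=env.read_state();q=s['ee_rot'];print(s['position'],2*np.degrees(np.arctan2(q[1],q[0])),s['grip_width'],s['wrist_force'],s['time'])
T=pose(n)[1]; im=save(n,n+'11.png')
for t in ('tube_center','cradle_seat','chock_center'): print(n,t,[w(n,d['centre'],T) for d in env.landmark_of(t,n)])
for d in env.cut_out('chock_center',n):
  m=d['pixels'].astype(np.uint8); r=cv2.minAreaRect(np.argwhere(m)[:,::-1].astype(np.float32)); print(d['conf'],r)
E
```

```text
[0.443  0.0951 0.126 ] -89.93643500640003 0.08525876458660689 [ 0.5726 -0.0552 -0.1226] 13.125
wrist tube_center []
wrist cradle_seat []
wrist chock_center [array([0.4428, 0.0942, 0.0217]), array([0.3504, 0.2095, 0.0214])]
0.72 ((257.0, 182.99998474121094), (55.99999237060547, 47.99999237060547), 0.0)
0.65 ((152.16146850585938, 265.2181396484375), (46.092529296875, 70.89520263671875), 64.79888153076172)
0.35 ((304.5, 39.5), (79.0, 299.0), 90.0)
```

View pics/wrist11.png

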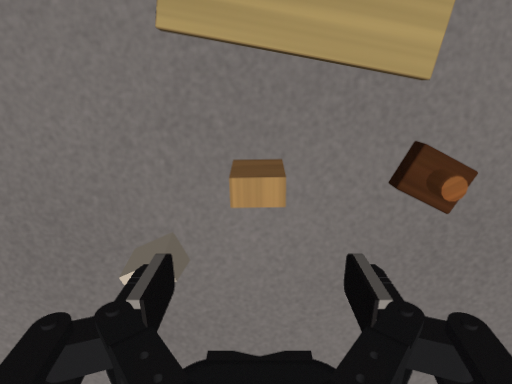

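The chock's edges are square with the jaws (top face columns 230–285, rows 178–207). Descending on it.

>>> {"api": "carry_out", "payload": {"plan": [{"xyz": [0, -1, -45], "twist": [0, 0, 0], "hand": 1}, {"xyz": [0, -1, -85], "twist": [0, 0, 0], "hand": 1}, {"xyz": [0, -1, -115], "twist": [0, 0, 0], "hand": 1}, {"xyz": [0, -1, -132], "twist": [0, 0, 0], "hand": 1}, {"xyz": [0, -1, -140], "twist": [0, 0, 0], "hand": 1}]}}

```text
time: 14.0
position: [0.4417, 0.094, -0.0157]
ee_rot: [-0.707, 0.707, 0.001, -0.001]
wrist_force: [0.0, 0.1, 0.2]
grip_width: 0.0855
```

>>> {"api": "carry_out", "payload": {"plan": [{"xyz": [0, 0, 0], "twist": [0, 0, 0], "hand": 0.4}, {"xyz": [0, 0, 0], "twist": [0, 0, 0], "hand": 0.1}, {"xyz": [0, 0, 0], "twist": [0, 0, 0], "hand": -0.2}, {"xyz": [0, 0, 0], "twist": [0, 0, 0], "hand": -0.3}, {"xyz": [0, 0, 0], "twist": [0, 0, 0], "hand": -0.3}]}}

```text
time: 14.62
position: [0.4433, 0.0943, -0.0134]
ee_rot: [-0.707, 0.707, -0.001, 0.001]
wrist_force: [1.9, -0.4, 5.8]
grip_width: 0.0493
```

```bash
python3 - <<'E'
from h import *
im=save('side','s12.png')
c=cv2.resize(im[130:290,150:350],None,fx=3.7,fy=3.7,interpolation=cv2.INTER_CUBIC); cv2.imwrite('pics/s12c.png',c[:,:,::-1])
s=env.read_state();print(s['position'],s['grip_width'],s['wrist_force'])
E
```

```text
[ 0.44328571  0.09431935 -0.01341089] 0.04923673587356772 [0.48333912 0.4545842  5.98833095]
```

View pics/s12c.png

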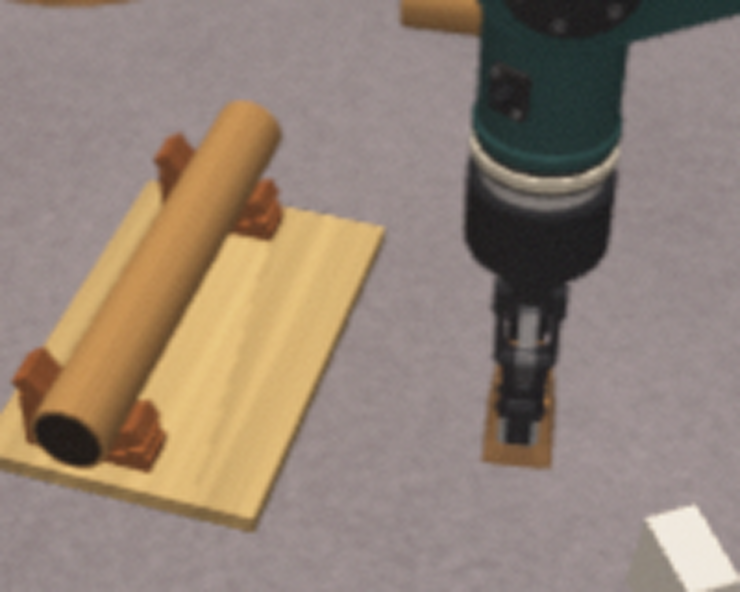

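>>> {"api": "carry_out", "payload": {"plan": [{"xyz": [0, 0, 0], "twist": [0, 0, 0], "hand": -0.4}, {"xyz": [0, 0, 20], "twist": [0, 0, 0], "hand": -0.4}, {"xyz": [0, 0, 60], "twist": [0, 0, 0], "hand": -0.4}, {"xyz": [0, 0, 100], "twist": [0, 0, 0], "hand": -0.4}, {"xyz": [30, -8, 110], "twist": [0, 0, -3], "hand": -0.4}]}}

```text
time: 15.3
position: [0.4726, 0.0867, 0.0982]
ee_rot: [-0.688, 0.726, -0.001, 0.002]
wrist_force: [-0.4, 0.9, -0.9]
grip_width: 0.0494
```

>>> {"api": "carry_out", "payload": {"plan": [{"xyz": [40, -10, 0], "twist": [0, 0, -2], "hand": -0.4}, {"xyz": [80, -20, 0], "twist": [0, 0, -4], "hand": -0.4}, {"xyz": [115, -30, 0], "twist": [0, 0, -6.3], "hand": -0.4}, {"xyz": [134, -35, 0], "twist": [0, 0, -6.3], "hand": -0.4}, {"xyz": [134, -35, 0], "twist": [0, 0, -6.3], "hand": -0.4}]}}

```text
time: 15.92
position: [0.6059, 0.0507, 0.0937]
ee_rot: [-0.647, 0.763, 0.001, -0.001]
wrist_force: [-0.1, -0.5, -0.8]
grip_width: 0.0491
```

```bash
python3 - <<'E'
from h import *
np.set_printoptions(precision=4,suppress=True)
s=env.read_state();q=s['ee_rot'];print(s['position'],2*np.degrees(np.arctan2(q[1],q[0])),s['grip_width'],s['wrist_force'],s['time'])
for n in ('side','top','wrist'):
  T=pose(n)[1]; im=save(n,n+'13.png')
  for t in ('tube_center','cradle_seat','chock_center'): print(n,t,[w(n,d['centre'],T) for d in env.landmark_of(t,n)])
E
```

```text
[0.6059 0.0507 0.0937] 260.6061947639027 0.049115181462821636 [-0.0965 -0.4635 -0.7951] 15.925
side tube_center [array([0.6554, 0.0463, 0.0602])]
side cradle_seat [array([0.6583, 0.047 , 0.054 ])]
side chock_center [array([0.6036, 0.0489, 0.134 ])]
top tube_center []
top cradle_seat []
top chock_center [array([0.3559, 0.2042, 0.0262]), array([0.6068, 0.0539, 0.1348])]
wrist tube_center [array([0.6489, 0.0454, 0.0561])]
wrist cradle_seat []
wrist chock_center [array([0.6043, 0.0539, 0.1306])]
```

View pics/wrist13.png

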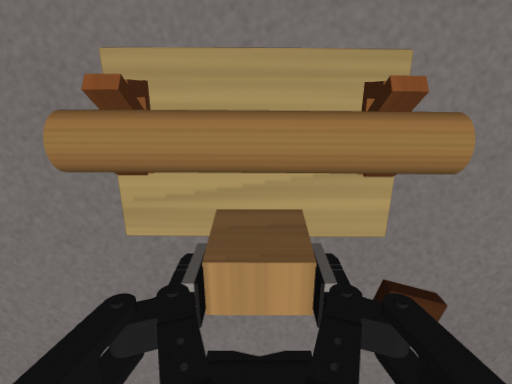

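View pics/side13.png

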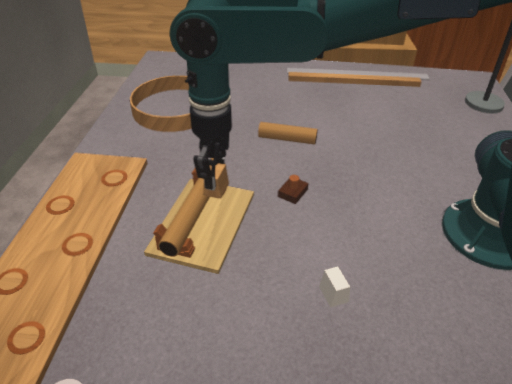

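Chock held square to the tube and centred on it (chock column 258, tube middle 259), about 50 mm out. Lowering onto the board.

>>> {"api": "carry_out", "payload": {"plan": [{"xyz": [0, 0, -35], "twist": [0, 0, 0], "hand": -0.4}, {"xyz": [0, 0, -62], "twist": [0, 0, 0], "hand": -0.4}, {"xyz": [0, 0, -78], "twist": [0, 0, 0], "hand": -0.4}, {"xyz": [0, 0, -86], "twist": [0, 0, 0], "hand": -0.4}, {"xyz": [0, 0, -88], "twist": [0, 0, 0], "hand": -0.4}]}}

```text
time: 17.15
position: [0.6062, 0.0512, 0.0074]
ee_rot: [-0.647, 0.762, -0.0, 0.0]
wrist_force: [0.0, -0.5, -0.7]
grip_width: 0.0493
```

>>> {"api": "carry_out", "payload": {"plan": [{"xyz": [0, 0, -2], "twist": [0, 0, 0], "hand": -0.4}, {"xyz": [0, 0, -4], "twist": [0, 0, 0], "hand": -0.4}, {"xyz": [0, 0, -4], "twist": [0, 0, 0], "hand": -0.4}]}}

```text
time: 17.52
position: [0.6061, 0.0512, 0.0036]
ee_rot: [-0.647, 0.762, -0.0, 0.0]
wrist_force: [-0.0, 0.5, -0.5]
grip_width: 0.0493
```

```bash
python3 - <<'E'
from h import *
np.set_printoptions(precision=4,suppress=True)
s=env.read_state();q=s['ee_rot'];print(s['position'],2*np.degrees(np.arctan2(q[1],q[0])),s['grip_width'],s['wrist_force'],s['time'])
for n in ('side','wrist'):
  T=pose(n)[1]; im=save(n,n+'14.png')
  for t in ('tube_center','cradle_seat','chock_center'): print(n,t,[w(n,d['centre'],T) for d in env.landmark_of(t,n)])
  if n=='side': cv2.imwrite('pics/s14c.png',cv2.resize(im[130:280,130:280],None,fx=4,fy=4,interpolation=cv2.INTER_CUBIC)[:,:,::-1])
E
```

```text
[0.6061 0.0512 0.0036] 260.65522084557773 0.04930014715658695 [-0.0319  0.5323 -0.5446] 17.525
side tube_center [array([0.6548, 0.044 , 0.0581])]
side cradle_seat [array([0.6588, 0.0432, 0.0588])]
side chock_center [array([0.6058, 0.0494, 0.0435]), array([0.3571, 0.2059, 0.0219]), array([ 0.4737, -0.3066,  0.0253])]
wrist tube_center [array([0.6555, 0.0455, 0.0565])]
wrist cradle_seat []
wrist chock_center [array([0.6069, 0.0524, 0.0412])]
```

View pics/s14c.png

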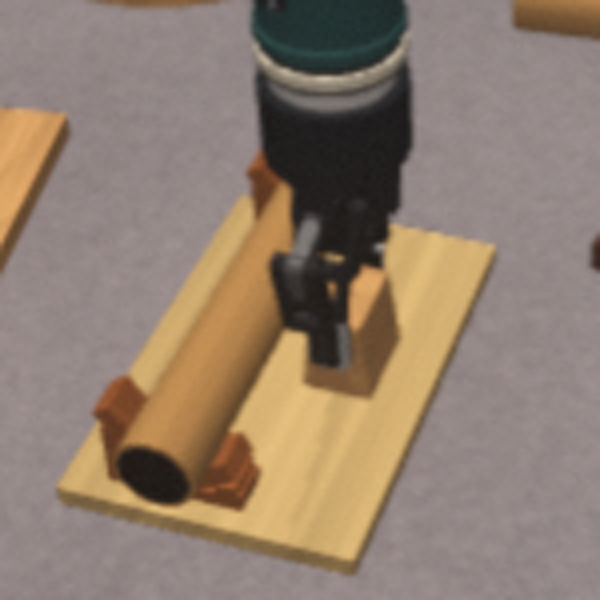

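View pics/wrist14.png

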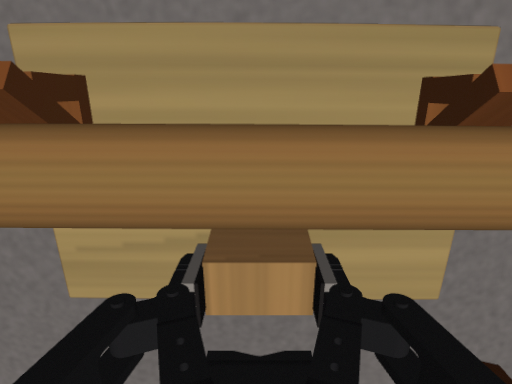

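>>> {"api": "carry_out", "payload": {"plan": [{"xyz": [0, 0, -2], "twist": [0, 0, 0], "hand": -0.4}, {"xyz": [3, -0.5, -3], "twist": [0, 0, 0], "hand": -0.4}, {"xyz": [6, -1, -3], "twist": [0, 0, 0], "hand": -0.4}, {"xyz": [8, -1.3, -3], "twist": [0, 0, 0], "hand": -0.4}, {"xyz": [8, -1.3, -4], "twist": [0, 0, 0], "hand": -0.4}]}}

```text
time: 18.55
position: [0.6142, 0.0499, 0.0007]
ee_rot: [-0.647, 0.762, -0.0, 0.0]
wrist_force: [-5.7, 0.5, 10.9]
grip_width: 0.0492
```

```bash
python3 - <<'E'
from h import *
np.set_printoptions(precision=4,suppress=True)
s=env.read_state();q=s['ee_rot'];print(s['position'],s['wrist_force'],s['torque'],s['time'])
for n in ('side','wrist'):
  T=pose(n)[1]; im=save(n,n+'15.png')
  for t in ('tube_center','cradle_seat','chock_center'): print(n,t,[w(n,d['centre'],T) for d in env.landmark_of(t,n)])
E
```

```text
[0.6142 0.0499 0.0007] [-5.6805  0.5196 10.8647] [0.0516 0.9867 0.0571] 18.55
side tube_center [array([0.6566, 0.0437, 0.0626])]
side cradle_seat [array([0.6572, 0.0433, 0.0578])]
side chock_center [array([0.3569, 0.2023, 0.0246]), array([0.6121, 0.0458, 0.0394])]
wrist tube_center [array([0.6521, 0.0441, 0.0543])]
wrist cradle_seat []
wrist chock_center [array([0.6112, 0.0539, 0.0374])]
```

View pics/wrist15.png

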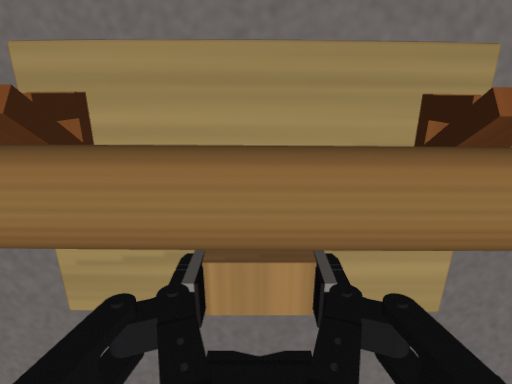

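>>> {"api": "carry_out", "payload": {"plan": [{"xyz": [1, 0, 1], "twist": [0, 0, 0], "hand": -0.4}, {"xyz": [3, -0.5, 1], "twist": [0, 0, 0], "hand": -0.4}, {"xyz": [3, -0.5, 0.5], "twist": [0, 0, 0], "hand": -0.4}]}}

```text
time: 19.32
position: [0.6168, 0.0496, 0.0007]
ee_rot: [-0.647, 0.762, 0.0, -0.0]
wrist_force: [-5.5, 0.5, 8.8]
grip_width: 0.0493
```

>>> {"api": "carry_out", "payload": {"plan": [{"xyz": [0, 0, 0], "twist": [0, 0, 0], "hand": 0.2}, {"xyz": [0, 0, 0], "twist": [0, 0, 0], "hand": 0.35}, {"xyz": [0, 0, 0], "twist": [0, 0, 0], "hand": 0.6}, {"xyz": [0, 0, 0], "twist": [0, 0, 0], "hand": 0.6}]}}

```text
time: 19.82
position: [0.6169, 0.0493, -0.0006]
ee_rot: [-0.647, 0.762, 0.0, -0.0]
wrist_force: [-1.1, 0.5, 0.3]
grip_width: 0.0684
```

>>> {"api": "carry_out", "payload": {"plan": [{"xyz": [0, 0, 20], "twist": [0, 0, 0], "hand": 0.6}, {"xyz": [0, 0, 50], "twist": [0, 0, 0], "hand": 0.6}, {"xyz": [-20, 0, 100], "twist": [0, 0, 0], "hand": 0.6}, {"xyz": [-60, 0, 130], "twist": [0, 0, 0], "hand": 0.6}, {"xyz": [-110, 0, 150], "twist": [0, 0, 0], "hand": 0.6}]}}

```text
time: 20.45
position: [0.5076, 0.0493, 0.1538]
ee_rot: [-0.647, 0.762, -0.002, 0.002]
wrist_force: [-0.0, -0.3, 1.5]
grip_width: 0.0683
```

```bash
python3 - <<'E'
from h import *
np.set_printoptions(precision=4,suppress=True)
s=env.read_state();q=s['ee_rot'];print(s['position'],s['grip_width'],s['wrist_force'],s['time'])
for n in ('side','top','wrist'):
  T=pose(n)[1]; im=save(n,n+'16.png')
  for t in ('tube_center','cradle_seat','chock_center','short_tube_center'): print(n,t,[w(n,d['centre'],T) for d in env.landmark_of(t,n)])
  if n=='side': cv2.imwrite('pics/s16c.png',cv2.resize(im[130:280,130:280],None,fx=4,fy=4,interpolation=cv2.INTER_CUBIC)[:,:,::-1])
E
```

```text
[0.5076 0.0493 0.1538] 0.0683245616590398 [-0.004  -0.3105  1.5326] 20.45
side tube_center [array([0.6542, 0.0435, 0.0612])]
side cradle_seat [array([0.6567, 0.0449, 0.0583])]
side chock_center [array([0.3586, 0.2016, 0.0257]), array([0.6156, 0.0464, 0.0419])]
side short_tube_center [array([ 0.4718, -0.3059,  0.0235])]
top tube_center []
top cradle_seat []
top chock_center [array([0.3549, 0.2038, 0.0281])]
top short_tube_center [array([ 0.4738, -0.3061,  0.0257])]
wrist tube_center [array([0.653 , 0.0449, 0.0571])]
wrist cradle_seat []
wrist chock_center [array([0.615 , 0.0506, 0.0367])]
wrist short_tube_center []
```

View pics/s16c.png

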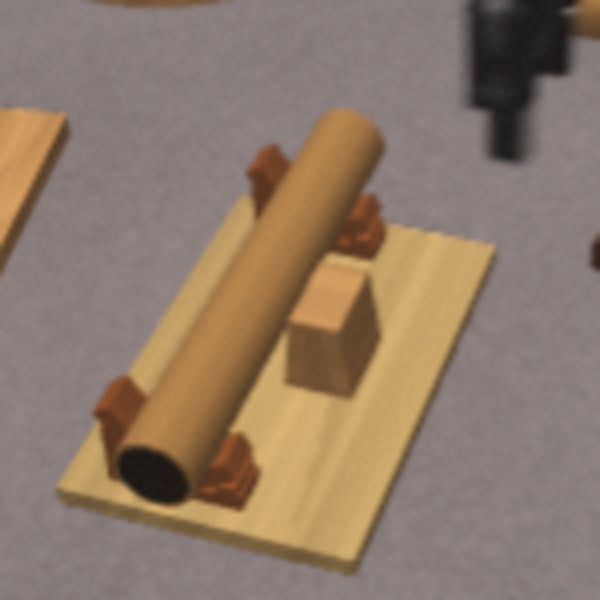

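View pics/wrist16.png

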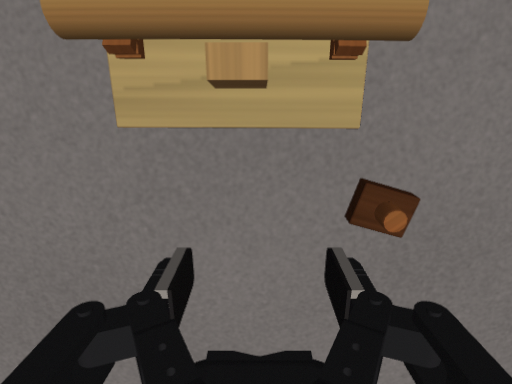

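The pictures show the tube in both cradles and the chock standing square on the board against it. The chock is about 40 mm out and on the middle, and the short tube is where it was.

```bash
python3 -c "
from bench import env
print(env.read_state()['time'],env.sign_off())"
```

```text
the job is handed in; nothing more can be done
21.2 None
```

I laid the long tube in both V-cradles and stood the wooden chock on the low side against it, midway between the cradles. The job went in at 21.2 s; no verdict came back.

**Last checks, measured from the side and wrist cameras:**

| Item | Result |
|---|---|
| Tube centre | about (0.654, 0.044, 0.059) m, against a seat at about (0.657, 0.044, 0.058) m |
| Chock | about 40–42 mm out from the seat, within about 4 mm of the middle, flat and square to the tube |
| Short tube | within 5 mm of its first reading, which is within the measuring error |

**What went wrong or disagreed:**
- **First grasp:** it missed because the fingertips are about 36 mm short of the reported TCP. The jaws closed lightly on top of the tube, at about 5 N. I allowed for the offset in every later move.
- **Top camera:** at the end it did not find the tube, the stand or the placed chock, so those figures rest on the side and wrist cameras. Those two differ by up to about 5 mm.

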